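# Set the stop bar of the menu-card trimmer

## Robot

A 6-joint arm with a two-finger parallel gripper is mounted at the origin on the work surface. World frame = base frame: x ahead of the robot, y to its left, z up, the work surface at z = 0. Lengths are in mm, angles in rad, forces in N, time in s.
With the tool pointing down it reaches from about 400 to 925 mm from the base axis. Payload 12.5 kg.
Tool frame: the origin (TCP) lies midway between the tips of the shut fingers; the grasp point (between the pads) lies 19 mm behind it; z points along the fingers, y is the direction in which the jaws open and shut (so a half turn about z gives the same grasp; the last joint's range is limited). The gripper opens to 95 mm and grips with 3 to 60 N. Pads are 20 mm wide; open, the fingers measure 119 mm over their backs; the gripper's body (75 mm by 180 mm) begins 59 mm behind the grasp point.
Start: joints at [-1.321, 0.491, 1.559, -0, 1.092, -0.106], TCP at [217.736, -585.865, 214.661] pointing down, gripper open.
Joint ranges: [-3.1, 3.1], [-0.84, 2.19], [0.05, 2.79], [-1.13, 4.28], [0.06, 2.93], [-2.69, 2.69]. Speed limits (rad/s): [2.22, 2.22, 2.79, 3.14, 3.14, 3.14].

## Interface

Orientations are given as [roll, pitch, yaw] about the fixed x, y, z axes, in that order (R = Rz(yaw) Ry(pitch) Rx(roll)).
In Python, from cell import * gives the robot as it stands. The module is installed in compiled form; this text tells all that it offers.
- The arm moves only by the tool carry_out, never from a script. Its argument "moves" is a list of rows, each an object of numbers: "dx", "dy", "dz": the shift along the tool's x, y, z in m; "twist": the turn about the tool's z in degrees. A call has 1 to 5 rows; each row is the pose to reach, as a shift and turn from the pose commanded when the call began, along the tool's axes at that moment; what a row does not reach only later rows make up. A row lasts 1/10 s, in which the tool goes at most 50 mm and 8.59 degrees, less where a joint would pass 70% of its speed; a pose out of reach is approached as far as the arm can. A call with a gripper value outside its range is refused whole. "grip" is the finger opening in m, from 0 to 0.0951, set as the call begins (left out, the last holds). The fingers move at their own pace and stop on an object; the grip force is fixed at half the most. Time passes only in rows, so rows that repeat a pose let the fingers close. It gives the time, the measured TCP pose, the force and the opening at its end, in the units of the state.
- state(): the state, without advancing time (a new reading comes with each control period).
- read_camera(name): name is "side" or "top"; returns (picture, depth): 420x560x3 uint8, red, green, blue; 420x560 float32, mm along the optical axis (not along the pixel's ray), 0 where there is no reading.
- camera_info(name): a dict with "mtx" (3x3 intrinsics, pixels), "R" (3x3) and "t" (3): a world point X has camera coordinates R X + t. Camera axes: x right, y down, z forward; pixel columns grow to the right and rows downward; lengths in mm; the calibration is good to about 2 mm. A picture is of the moment at which its call begins. camera_info takes no time and is no camera call.
- job_done(): hands the job in, once; it reports no verdict.
The state is a dict: "t": time; "joints": joint angles; "qvel": joint speeds; "tau": joint torques, N m; "eef_pos": TCP position; "tcp_rot": TCP orientation; "ft_force": force on the tool from outside, world axes, zero at the start; "moment": the same for the moment, N m; "opening": opening from 0.0 (shut) to 1.0 (fully open).
Only numpy, scipy, OpenCV 4.12 (cv2) and the standard library are available. Lean on these libraries where they do the work, as an engineer would, in place of code of your own. Each camera call takes 0.05 s, during which the arm holds its last target. There are 200 camera calls.

## Task

Set up the small guillotine trimmer for the next batch of table cards. A finished card lies on its bed as the size pattern, squared up in the corner between the fence and the closed knife: lay the loose steel stop bar on the bed flush along the card's free long edge (the one opposite the knife), leaving the card where it is. Then raise the knife arm to about 45 degrees, ready for loading, and leave the bar flush, the card in place and the other things on the counter alone.

Things in the scene. Friction and masses are not known exactly. Their poses are not given: they have to be found in the camera images.
- trimmer: Desktop guillotine trimmer, fixed: grey base 300 (x) by 250 (y) mm, flat bed 30 mm above the counter. Origin: centre of its underside; z up. Knife arm along the bed's -y side (cut line y = -125 mm). Aluminium fence across the bed, 10 mm high, its face at x = +110. Clear guard over the card's edge at the knife: y -123 to -99, x -73 to +127, top 42 above the counter. Bed free from y = 0 to +125
- card: Finished table card on foam board, cream with a red band, 160 (x) by 120 (y) by 5 mm, 50 to 90 g, loose; flat on the bed, its +x end within 4 mm of the fence, its -y long edge within 4 mm of the closed blade, which stops it if pushed that way. Origin: centre of its underside; its axes follow the trimmer's; its free long edge is at y = +60 mm
- stop_bar_center (a point): Centre of the loose stop bar, 22.5 mm above its underside. Bright steel strip 130 (x, long) by 24 (y) by 12 (z) mm with a black upright grip rib along its middle: 66 long, 16 wide, from 11 to 45 mm above the underside; 0.24 to 0.42 kg, alike both ways round. Starts flat on the counter, left or right of the trimmer. Axes: x along it, z up
- knife_arm (a joint): Angle of the knife arm, rad: 0 closed (down), grows as its hand grip is raised, stop at 1.2; 45 degrees is 0.785. It starts closed or nearly so (up to 0.1), turns stiffly and stays where it is left; raising it takes about 5 N at the grip. The hinge's axis is parallel to the trimmer's y and passes through the trimmer's point x +140, y -134, z +58 mm
- knife_grip (a point): Middle of the knife arm's black hand grip (105 mm long along the arm, 26 wide, 28 high, rounded); the grip ends 50 mm from this point, away from the hinge. 305 mm from the hinge's axis along the arm, 22 mm above the arm's line; 80 mm above the counter when closed. x axis along the arm towards the hinge, y axis parallel to the hinge's axis
- teapot: White porcelain teapot 200 mm long over spout and handle, 110 mm high, standing on the counter on the other side of the trimmer from the stop bar; origin at the centre of its foot. Bystander
- blank_cards: Stack of uncut white cards, 170 by 140 by 30 mm; origin at the centre of its underside. Bystander
- tea_cup: White cup on its saucer, 132 mm across, 58 mm high; origin at the centre of its foot. Bystander
- wine_glass: Stemmed glass, 76 mm across, 180 mm high; origin at the centre of its foot. Bystander
- tumbler: Glass tumbler, 72 mm across, 95 mm high; origin at the centre of its foot. Bystander
Not all that is in view belongs to the job. Of the things that look like the part that bears stop_bar_center, the smaller one is meant.

How it is judged:
By the outcome, as a careful person would: the job done as asked, in the order asked, and still so for the second after the job is handed in, with the robot touching nothing.
It also fails if it takes over 61 s, if anything falls off the work surface, if the arm or the gripper's body presses on something with over 40 N, if the wrist force passes 120 N, or if a joint passes its speed limit or range.

## Working session

There is one attempt and no reset: what is moved stays moved. The work goes in short steps, Python scripts to look and compute and a tool call to move; the robot and the scene stay as the last step left them, time stands still between calls to the robot, and variables do not carry over. Pictures are saved under pics/ and viewed, about 8 in all and at most 12, crops included, and the job is handed in when it is done.

Besides the shell and the picture viewer there is one more tool, called after "Call:" as name(argument=value, ...) on one line, values as JSON. carry_out: Moves the arm, as the interface text tells. Its arguments: {"type":"object","properties":{"moves":{"type":"array","items":{"type":"object","properties":{"dx":{"type":"number"},"dy":{"type":"number"},"dz":{"type":"number"},"twist":{"type":"number"}}}},"grip":{"type":"number"}},"required":["moves"]}

```bash
mkdir -p pics; cat > h.py <<'E'
from cell import *
import numpy as np, cv2
def cast(name,u,v,z):
    c=camera_info(name);R=np.array(c["R"]);t=np.array(c["t"]);K=np.array(c["mtx"])
    d=R.T@np.linalg.inv(K)@np.array([u,v,1.]);o=-R.T@t
    return o+d*(z-o[2])/d[2]
def proj(name,X):
    c=camera_info(name);p=np.array(c["mtx"])@(np.array(c["R"])@np.array(X,float)+np.array(c["t"]));return p[:2]/p[2]
def cloud(name,dep):
    c=camera_info(name);R=np.array(c["R"]);t=np.array(c["t"]);K=np.array(c["mtx"])
    v,u=np.mgrid[:dep.shape[0],:dep.shape[1]]
    P=np.stack([u,v,np.ones_like(u)],-1)@np.linalg.inv(K).T*dep[...,None]
    return (P-t)@R
def snap(tag):
    r={}
    for n in("top","side"):
        im,d=read_camera(n);r[n]=(im,d);np.savez(f"{tag}_{n}.npz",im=im,d=d)
        cv2.imwrite(f"pics/{tag}_{n}.png",im[...,::-1])
    return r
E
python3 - <<'E'
from h import *
snap("a");print(state())
for n in("top","side"):
    c=camera_info(n);print(n,c, -np.array(c["R"]).T@np.array(c["t"]))
E
```

```text
{'t': 0.1, 'joints': array([-1.32059904e+00,  4.91447037e-01,  1.55939643e+00,  4.66846697e-06,
        1.09170746e+00, -1.05562027e-01]), 'qvel': array([-1.15091980e-03, -2.60017317e-03, -2.15121190e-03,  7.91154883e-05,
       -2.00410029e-04,  1.07863934e-03]), 'tau': array([ 3.23238764e-04, -6.13625479e+01, -2.58603770e+01,  6.93444139e-02,
        4.70384373e-02, -5.18171328e-05]), 'eef_pos': array([ 217.67834481, -585.63151561,  214.14991604]), 'tcp_rot': array([-3.14064015e+00, -1.05087499e-04,  3.55757108e-01]), 'ft_force': array([ 0.32869144,  0.2568258 , -0.58307162]), 'moment': array([ 0.00473905,  0.01409805, -0.01130118]), 'opening': 0.9982785514255654}
top {'mtx': array([[535.10724817,   0.        , 287.25363745],
       [  0.        , 535.10724817, 207.74357891],
       [  0.        ,   0.        ,   1.        ]]), 'R': array([[-0.02125918, -0.99972687, -0.0097077 ],
       [-0.9977646 ,  0.02183077, -0.06316027],
       [ 0.06335494,  0.00834327, -0.99795618]]), 't': array([  29.94048076,  536.14802893, 1494.42754228])} [ 440.90666168    5.75937382 1525.52711078]
side {'mtx': array([[524.9232302 ,   0.        , 282.47678262],
       [  0.        , 524.9232302 , 207.61497193],
       [  0.        ,   0.        ,   1.        ]]), 'R': array([[-0.99483876, -0.09911602, -0.02172222],
       [-0.0402999 ,  0.58242671, -0.81188364],
       [ 0.09312228, -0.80681791, -0.58341503]]), 't': array([ 522.2448704 ,   84.36304818, 1447.9589775 ])} [ 388.11202029 1170.86678374  924.5983255 ]
```

View pics/a_top.png

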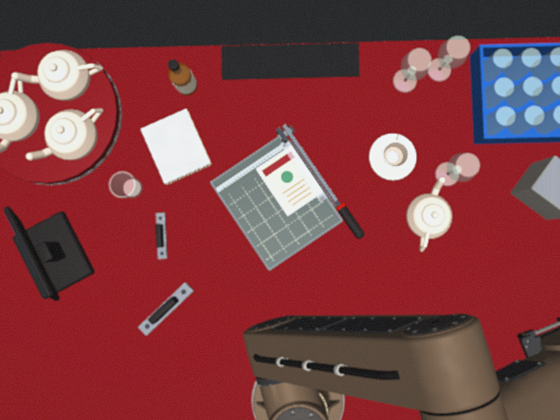

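View pics/a_side.png

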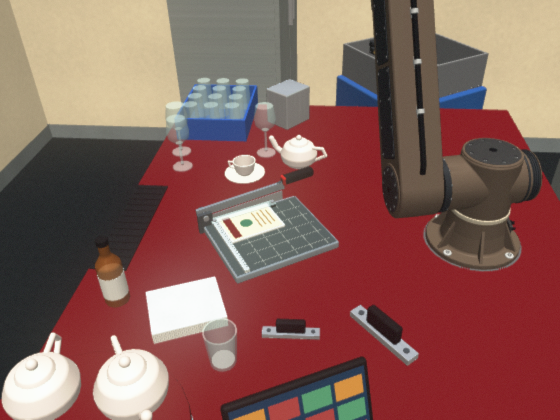

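Top view: the trimmer is at about (278,203), with the hinge at (287,132), the grip at (350,222) and the card at (292,185). The smaller bar is at (161,236) and the larger one, a decoy, at (165,309). Next I measure.

```bash
python3 - <<'E'
from h import *
f=np.load("a_top.npz");im,d=f["im"],f["d"];P=cloud("top",d)
hsv=cv2.cvtColor(im,cv2.COLOR_RGB2HSV)
def rect(mask,z,tag,box):
    m=np.zeros(mask.shape,np.uint8);u0,v0,u1,v1=box;m[v0:v1,u0:u1]=mask[v0:v1,u0:u1]
    c=max(cv2.findContours(m,0,2)[0],key=cv2.contourArea)
    W=np.array([cast("top",u,v,z)[:2] for u,v in c[:,0]],np.float32)
    r=cv2.minAreaRect(W);b=cv2.boxPoints(r);print(tag,"centre",np.round(r[0],1),"size",np.round(r[1],1),"ang",round(r[2],1),"med z",np.round(np.median(P[m>0][:,2]),1));print(b.round(0).tolist())
red=(hsv[...,1]>150)
s,v=hsv[...,1].astype(int),hsv[...,2].astype(int)
rect(((~red)).astype(np.uint8),10,"smallbar all",(140,205,185,265))
rect(((s<90)&(v>100)).astype(np.uint8),12,"smallbar steel",(140,205,185,265))
rect(((v<60)).astype(np.uint8),45,"smallrib",(140,205,185,265))
rect(((~red)).astype(np.uint8),10,"bigbar",(130,275,200,340))
H=P[...,2]
rect(((H>18)&(H<40)).astype(np.uint8),30,"bed",(205,120,375,275))
rect(((v>185)&(H>28)&(H<42)).astype(np.uint8),35,"card bright",(262,150,330,218))
rect(((v<60)&(H>50)).astype(np.uint8),94,"grip",(330,195,372,245))
for n,(u,v_) in dict(hinge=(287,132),teapot=(430,215),cup=(393,156),blank=(176,147)).items(): print(n,P[v_,u].round(0))
c=cv2.resize(im[115:275,140:380],None,fx=3.3,fy=3.3,interpolation=cv2.INTER_CUBIC);cv2.imwrite("pics/crop1.png",c[...,::-1])
E
```

```text
smallbar all centre [466.4 378.2] size [134.5  30.3] ang 2.2 med z 15.0
[[399.0, 391.0], [400.0, 361.0], [534.0, 366.0], [533.0, 396.0]]
smallbar steel centre [467.4 377.1] size [130.7  27. ] ang 1.5 med z 13.1
[[402.0, 389.0], [402.0, 362.0], [533.0, 365.0], [532.0, 392.0]]
smallrib centre [467.1 373.8] size [56.5 16.1] ang 3.3 med z 44.8
[[438.0, 380.0], [439.0, 364.0], [496.0, 367.0], [495.0, 383.0]]
bigbar centre [261.3 366.7] size [ 39.6 186. ] ang 42.4 med z 19.5
[[184.0, 422.0], [309.0, 285.0], [339.0, 311.0], [213.0, 449.0]]
bed centre [556.9  47.8] size [299.  252.4] ang 32.7 med z 32.1
[[363.0, 73.0], [499.0, -139.0], [751.0, 22.0], [614.0, 235.0]]
card bright centre [620.1  16.1] size [179.5 122.7] ang 32.5 med z 36.4
[[511.0, 20.0], [577.0, -84.0], [729.0, 12.0], [663.0, 116.0]]
grip centre [ 489.2 -152. ] size [90.1 22.5] ang 33.0 med z 105.6
[[445.0, -167.0], [458.0, -186.0], [533.0, -137.0], [521.0, -118.0]]
hinge [742.  14.  69.]
teapot [ 504. -363.   94.]
cup [ 678. -285.   13.]
blank [715. 330.  27.]
```

View pics/crop1.png

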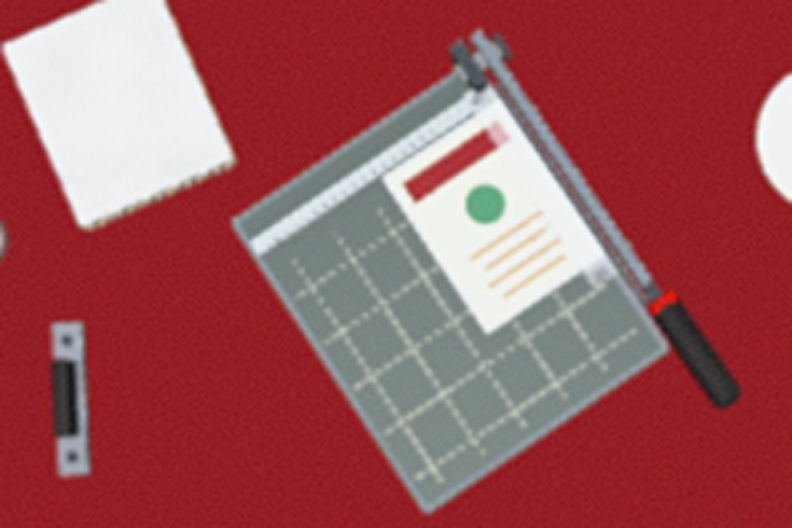

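The bed measures 299×252 mm, centre (557,48), yaw 32.7°. The hinge check agrees, and the bar is 131×27. Next: the card's free edge and the waypoints.

```bash
cat >> h.py <<'E'
TC=np.array([556.9,47.8]);TY=np.radians(32.7);Rt=np.array([[np.cos(TY),-np.sin(TY)],[np.sin(TY),np.cos(TY)]])
def loc(p): return Rt.T@(np.array(p)[:2]-TC)
def wor(p): return Rt@np.array(p)+TC
def plan(pts,p=None,yaw=None):
    s=state();R0=s["tcp_rot"]
    p=np.array(s["eef_pos"] if p is None else p,float);y=np.degrees(R0[2]) if yaw is None else yaw
    for q in pts:
        q=np.array(q,float);a=np.radians(y);d=q[:3]-p
        print("->",q.round(1),"dx %.4f dy %.4f dz %.4f twist %.2f"%((np.cos(a)*d[0]+np.sin(a)*d[1])/1e3,(np.sin(a)*d[0]-np.cos(a)*d[1])/1e3,-d[2]/1e3,-(q[3]-y)))
        p,y=q[:3],q[3]
def edge(im,A,B,z,zn="top",half=12,n=15):
    """brightness profile along local y (A[1]..B) at several local x; subpixel positions of strongest rise/fall"""
    g=cv2.GaussianBlur(im,(0,0),.6).astype(np.float32)
    return g
def profile(img,xs,ys,z):
    out=[]
    for x in xs:
        uv=np.array([proj("top",[*wor((x,y)),z]) for y in ys],np.float32)
        out.append(cv2.remap(img,uv[None,:,0],uv[None,:,1],cv2.INTER_LINEAR)[0])
    return np.array(out)
E
python3 - <<'E'
from h import *
im=np.load("a_top.npz")["im"];b=im[...,0].astype(np.float32)
ys=np.arange(-20,16,.5)
for xs in ([-40,-25,-10],[10,25,40],[60,75,90]):
    p=profile(b,np.arange(xs[0],xs[-1]+1,3),ys,35).mean(0)
    hi,lo=p[:8].mean(),p[-20:].mean();m=(hi+lo)/2;i=np.where(p<m)[0][0];print(xs,"edge y",ys[i-1]+.5*(p[i-1]-m)/(p[i-1]-p[i]),hi,lo)
xs=np.arange(-75,-35,.5);p=np.array([profile(b,[x],np.arange(-80,-20,3),35).mean() for x in xs])
m=(p[:15].mean()+p[-15:].mean())/2;print("card -x end",xs[np.where(p>m)[0][0]])
plan([(480,-330,214,2.3),(560,0,214,2.3),(467,377,150,2.3)])
E
```

```text
[-40, -25, -10] edge y 0.024553649127483368 240.17934 133.63632
[10, 25, 40] edge y 0.20532923936843872 240.17366 131.98018Traceback (most recent call last):
  File "<stdin>", line 5, in <module>
  File "h.py", line 37, in profile
    uv=np.array([proj("top",[*wor((x,y)),z]) for y in ys],np.float32)
                 ~~~~^^^^^^^^^^^^^^^^^^^^^^^
  File "h.py", line 8, in proj
    c=camera_info(name);p=np.array(c["mtx"])@(np.array(c["R"])@np.array(X,float)+np.array(c["t"]));return p[:2]/p[2]
ValueError: time passes only in moves, steps and waits
```

Call:
carry_out(moves=[{"twist":6},{"twist":12},{"twist":18.1}])

```text
schema error: expected keys dx, dy, dz, twist
```

```bash
python3 - <<'E'
from h import *
b=np.load("a_top.npz")["im"][...,0].astype(np.float32)
xs=np.arange(-75,-35,.5);p=np.array([profile(b,[x],np.arange(-80,-20,4),35).mean() for x in xs])
m=(p[:15].mean()+p[-15:].mean())/2;print("card -x end",xs[np.where(p>m)[0][0]])
s=state();print(s["t"],s["eef_pos"])
plan([(480,-330,214,2.3),(560,0,214,2.3),(467,377,150,2.3)],yaw=2.3)
E
```

```text
card -x end -52.0
0.1 [ 217.67834481 -585.63151561  214.14991604]
-> [ 480.  -330.   214.     2.3] dx 0.2724 dy -0.2449 dz 0.0001 twist -0.00
-> [560.    0.  214.    2.3] dx 0.0932 dy -0.3265 dz -0.0000 twist -0.00
-> [467.  377.  150.    2.3] dx -0.0778 dy -0.3804 dz 0.0640 twist -0.00
```

Call:
carry_out(moves=[{"dx":0.04,"dy":-0.02,"dz":0,"twist":5},{"dx":0.08,"dy":-0.04,"dz":0,"twist":10},{"dx":0.12,"dy":-0.06,"dz":0,"twist":15},{"dx":0.16,"dy":-0.08,"dz":0,"twist":18.1},{"dx":0.2,"dy":-0.1,"dz":0,"twist":18.1}])

```text
t: 0.6
eef_pos: [371.2, -420.9, 214.5]
tcp_rot: [-3.141, 0.0, 0.038]
ft_force: [-0.2, 0.3, -0.5]
opening: 0.999
```

Call:
carry_out(moves=[{"dx":0.025,"dy":-0.042,"dz":0,"twist":0},{"dx":0.05,"dy":-0.084,"dz":0,"twist":0},{"dx":0.075,"dy":-0.126,"dz":0,"twist":0},{"dx":0.1,"dy":-0.168,"dz":0,"twist":0},{"dx":0.12,"dy":-0.21,"dz":0,"twist":0}])

```text
t: 1.1
eef_pos: [482.7, -205.9, 214.5]
tcp_rot: [-3.142, 0.0, 0.04]
ft_force: [-0.3, -0.2, 0.1]
opening: 1.002
```

Call:
carry_out(moves=[{"dx":0.01,"dy":-0.049,"dz":0,"twist":0},{"dx":0.02,"dy":-0.098,"dz":0,"twist":0},{"dx":0.03,"dy":-0.146,"dz":0,"twist":0},{"dx":0.03,"dy":-0.195,"dz":0,"twist":0},{"dx":0.03,"dy":-0.24,"dz":0,"twist":0}])

```text
t: 1.6
eef_pos: [501.9, 35.3, 214.4]
tcp_rot: [-3.142, 0.0, 0.04]
ft_force: [-0.2, 0.2, 0.3]
opening: 0.997
```

Call:
carry_out(moves=[{"dx":-0.01,"dy":-0.049,"dz":0,"twist":0},{"dx":-0.02,"dy":-0.098,"dz":0,"twist":0},{"dx":-0.03,"dy":-0.146,"dz":0,"twist":0},{"dx":-0.04,"dy":-0.195,"dz":0,"twist":0},{"dx":-0.05,"dy":-0.24,"dz":0,"twist":0}])

```text
t: 2.1
eef_pos: [441.8, 273.0, 214.5]
tcp_rot: [3.142, 0.0, 0.04]
ft_force: [0.7, -0.3, 0.1]
opening: 1.001
```

```bash
python3 - <<'E'
from h import *
s=state();print(s["t"],s["eef_pos"],s["joints"],s["tcp_rot"])
plan([(467,375.5,110,2.3)])
E
```

```text
2.1 [441.80367179 273.03490677 214.52764266] [ 4.26332648e-01  3.41645616e-01  1.81510789e+00 -2.62055925e-05
  9.84978679e-01  1.95695883e+00] [3.14151988e+00 1.21030654e-04 4.01846347e-02]
-> [467.  375.5 110.    2.3] dx 0.0293 dy -0.1014 dz 0.1045 twist 0.00
```

Call:
carry_out(moves=[{"dx":0.01,"dy":-0.04,"dz":0.02,"twist":0},{"dx":0.0293,"dy":-0.08,"dz":0.04,"twist":0},{"dx":0.0293,"dy":-0.1014,"dz":0.08,"twist":0},{"dx":0.0293,"dy":-0.1014,"dz":0.12,"twist":0},{"dx":0.0293,"dy":-0.1014,"dz":0.12,"twist":0}])

```text
t: 2.6
eef_pos: [465.5, 372.6, 89.8]
tcp_rot: [3.137, 0.008, 0.041]
ft_force: [-0.3, 0.3, -0.8]
opening: 1.001
```

```bash
python3 - <<'E'
from h import *
snap("b");s=state();print(s["t"],s["eef_pos"])
a=cv2.imread("pics/b_side.png")[260:400,200:440];b=cv2.imread("pics/b_top.png")[170:310,90:330]
cv2.imwrite("pics/b.png",cv2.resize(np.vstack([a,b]),None,fx=2,fy=2))
E
```

```text
2.7 [468.0370032  373.28930523  94.9080363 ]
```

View pics/b.png

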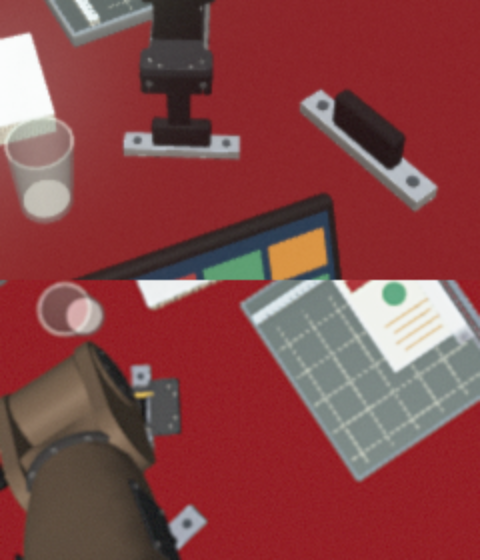

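The gripper stands over the small bar, central along it (bar at about (182,145) in the crop). I'll descend and grip.

Call:
carry_out(moves=[{"dx":0,"dy":-0.001,"dz":0.03,"twist":0},{"dx":0,"dy":-0.002,"dz":0.055,"twist":0},{"dx":0,"dy":-0.002,"dz":0.072,"twist":0},{"dx":0,"dy":-0.002,"dz":0.079,"twist":0},{"dx":0,"dy":-0.002,"dz":0.079,"twist":0}])

```text
t: 3.2
eef_pos: [468.7, 375.4, 16.8]
tcp_rot: [-3.141, -0.001, 0.039]
ft_force: [-0.0, 0.2, 0.2]
opening: 1.002
```

Call:
carry_out(moves=[{"dx":0,"dy":0,"dz":0,"twist":0},{"dx":0,"dy":0,"dz":0,"twist":0},{"dx":0,"dy":0,"dz":0,"twist":0},{"dx":0,"dy":0,"dz":0,"twist":0},{"dx":0,"dy":0,"dz":0,"twist":0}], grip=0.0)

```text
t: 3.7
eef_pos: [468.0, 375.5, 15.8]
tcp_rot: [-3.142, -0.0, 0.04]
ft_force: [-0.2, -0.8, 0.6]
opening: 0.635
```

Call:
carry_out(moves=[{"dx":0,"dy":0,"dz":0,"twist":0},{"dx":0,"dy":0,"dz":0,"twist":0}])

```text
t: 3.9
eef_pos: [467.9, 375.4, 15.6]
tcp_rot: [3.141, 0.0, 0.04]
ft_force: [-1.4, -0.2, 0.0]
opening: 0.467
```

Call:
carry_out(moves=[{"dx":0,"dy":0,"dz":0,"twist":0},{"dx":0,"dy":0,"dz":0,"twist":0},{"dx":0,"dy":0,"dz":0,"twist":0},{"dx":0,"dy":0,"dz":0,"twist":0},{"dx":0,"dy":0,"dz":0,"twist":0}])

```text
t: 4.4
eef_pos: [468.0, 375.5, 15.6]
tcp_rot: [-3.142, -0.0, 0.04]
ft_force: [-0.3, 0.5, -1.5]
opening: 0.168
```

Call:
carry_out(moves=[{"dx":0,"dy":0,"dz":0,"twist":0},{"dx":0,"dy":0,"dz":0,"twist":0}])

```text
t: 4.6
eef_pos: [468.0, 375.5, 15.6]
tcp_rot: [-3.142, -0.0, 0.04]
ft_force: [0.8, 1.4, 0.0]
opening: 0.166
```

```bash
python3 - <<'E'
from h import *
w=wor((28,18));w2=wor((28,16.1));print(w,w2)
plan([(468,375.5,115,2.3),(*w,115,32.8),(*w2,52,32.8)])
E
```

```text
[570.73797613  78.07392305] [571.76443273  76.47505256]
-> [468.  375.5 115.    2.3] dx -0.0000 dy 0.0000 dz -0.0994 twist -0.02
-> [570.7  78.1 115.   32.8] dx 0.0907 dy 0.3013 dz -0.0000 twist -30.50
-> [571.8  76.5  52.   32.8] dx -0.0000 dy 0.0019 dz 0.0630 twist -0.00
```

Call:
carry_out(moves=[{"dx":0,"dy":0,"dz":-0.03,"twist":0},{"dx":0,"dy":0,"dz":-0.07,"twist":0},{"dx":0.005,"dy":0.015,"dz":-0.1,"twist":-4},{"dx":0.018,"dy":0.06,"dz":-0.1,"twist":-11},{"dx":0.031,"dy":0.103,"dz":-0.1,"twist":-18}])

```text
t: 5.1
eef_pos: [503.0, 273.0, 116.4]
tcp_rot: [3.141, -0.001, 0.361]
ft_force: [0.3, -0.9, -3.0]
opening: 0.164
```

```bash
python3 - <<'E'
from h import *
s=state();print(s["eef_pos"],s["opening"],s["ft_force"])
plan([(570.7,78.1,115,32.8),(571.8,76.5,52,32.8)])
E
```

```text
[503.03824998 272.98354455 116.42244349] 0.16362370851522373 [ 0.30110442 -0.90849783 -2.95089351]
-> [570.7  78.1 115.   32.8] dx -0.0055 dy 0.2062 dz 0.0014 twist -12.12
-> [571.8  76.5  52.   32.8] dx 0.0001 dy 0.0019 dz 0.0630 twist -0.00
```

Call:
carry_out(moves=[{"dx":-0.001,"dy":0.045,"dz":0,"twist":-4},{"dx":-0.002,"dy":0.09,"dz":0,"twist":-8},{"dx":-0.004,"dy":0.135,"dz":0,"twist":-12.4},{"dx":-0.005,"dy":0.175,"dz":0,"twist":-12.4},{"dx":-0.0055,"dy":0.206,"dz":0.001,"twist":-12.4}])

```text
t: 5.6
eef_pos: [569.5, 76.2, 114.4]
tcp_rot: [-3.142, 0.001, 0.57]
ft_force: [-0.5, 0.2, -2.6]
opening: 0.169
```

Call:
carry_out(moves=[{"dx":0,"dy":0,"dz":0,"twist":0},{"dx":0,"dy":0,"dz":0,"twist":0}])

```text
t: 5.8
eef_pos: [568.9, 78.2, 114.2]
tcp_rot: [-3.141, 0.001, 0.569]
ft_force: [-0.4, 1.4, -2.6]
opening: 0.167
```

```bash
python3 - <<'E'
from h import *
snap("c");s=state();print(s["eef_pos"],np.degrees(s["tcp_rot"]),s["opening"],s["ft_force"],"local",loc(s["eef_pos"]))
plan([(571.8,76.5,52,32.8)])
a=cv2.imread("pics/c_side.png")[140:300,150:390];b=cv2.imread("pics/c_top.png")[120:280,190:430]
cv2.imwrite("pics/c.png",cv2.resize(np.vstack([a,b]),None,fx=1.85,fy=1.85))
E
```

```text
[568.73489805  79.37504979 114.42951046] [-1.79976199e+02  3.88622812e-02  3.27194530e+01] 0.16231426244330846 [-0.91681791  1.00955275 -2.82319123] local [27.01730933 20.17705573]
-> [571.8  76.5  52.   32.8] dx 0.0010 dy 0.0041 dz 0.0624 twist -0.08
```

View pics/c.png

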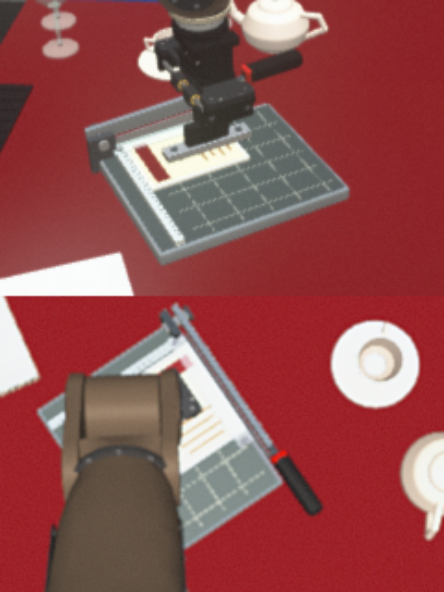

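Bar held squarely over the bed, parallel to the card. I'll lower it with a small gap.

Call:
carry_out(moves=[{"dx":0.001,"dy":0.003,"dz":0.02,"twist":-0.1},{"dx":0.001,"dy":0.003,"dz":0.045,"twist":-0.1},{"dx":0.001,"dy":0.003,"dz":0.06,"twist":-0.1},{"dx":0.001,"dy":0.003,"dz":0.066,"twist":-0.1},{"dx":0.001,"dy":0.003,"dz":0.066,"twist":-0.1}])

```text
t: 6.4
eef_pos: [571.3, 77.5, 48.1]
tcp_rot: [-3.141, 0.001, 0.573]
ft_force: [0.4, 0.8, -1.5]
opening: 0.167
```

Call:
carry_out(moves=[{"dx":0,"dy":0,"dz":0.001,"twist":0},{"dx":0,"dy":0,"dz":0.0018,"twist":0},{"dx":0,"dy":0,"dz":0.0018,"twist":0}])

```text
t: 6.7
eef_pos: [572.0, 76.8, 47.4]
tcp_rot: [3.141, -0.001, 0.572]
ft_force: [-0.1, -0.2, -2.3]
opening: 0.169
```

```bash
python3 - <<'E'
from h import *
s=state();print(s["eef_pos"],np.degrees(s["tcp_rot"]),s["opening"],s["ft_force"],"local",loc(s["eef_pos"]))
E
```

```text
[571.98180372  76.75445294  47.39877845] [ 1.79966593e+02 -4.74770846e-02  3.27871290e+01] 0.1688230719142096 [-0.12913383 -0.20961573 -2.2582666 ] local [28.33386337 16.21768586]
```

Call:
carry_out(moves=[{"dx":0,"dy":0,"dz":0.001,"twist":0},{"dx":0,"dy":0,"dz":0.0015,"twist":0},{"dx":0,"dy":0,"dz":0.0015,"twist":0}])

```text
t: 7.0
eef_pos: [571.8, 76.6, 45.6]
tcp_rot: [3.141, -0.0, 0.572]
ft_force: [-1.0, 0.4, 1.3]
opening: 0.167
```

```bash
python3 - <<'E'
from h import *
snap("d");s=state();print(s["eef_pos"],np.degrees(s["tcp_rot"]),s["opening"],s["ft_force"],"local",loc(s["eef_pos"]))
E
```

```text
[571.82019631  76.62816876  45.5500656 ] [ 1.79986499e+02 -1.24554227e-02  3.27814142e+01] 0.16989892445392543 [-0.74461473  0.49341224  2.22472207] local [28.1296452 16.1987232]
```

Call:
carry_out(moves=[{"dx":0,"dy":0,"dz":-0.0005,"twist":0},{"dx":0,"dy":0,"dz":-0.0005,"twist":0},{"dx":0,"dy":0,"dz":-0.0005,"twist":0},{"dx":0,"dy":0,"dz":-0.0005,"twist":0},{"dx":0,"dy":0,"dz":-0.0005,"twist":0}], grip=0.06)

```text
t: 7.6
eef_pos: [571.8, 76.6, 45.8]
tcp_rot: [3.142, 0.0, 0.572]
ft_force: [-0.1, 0.4, -0.1]
opening: 0.53
```

Call:
carry_out(moves=[{"dx":0,"dy":0,"dz":-0.03,"twist":0},{"dx":0,"dy":0,"dz":-0.07,"twist":0},{"dx":0,"dy":0,"dz":-0.11,"twist":0},{"dx":-0.035,"dy":0.02,"dz":-0.135,"twist":0},{"dx":-0.07,"dy":0.045,"dz":-0.15,"twist":0}])

```text
t: 8.1
eef_pos: [537.1, 0.9, 197.9]
tcp_rot: [3.14, -0.002, 0.575]
ft_force: [0.0, -0.6, -0.4]
opening: 0.628
```

Call:
carry_out(moves=[{"dx":-0.03,"dy":0.038,"dz":0,"twist":0},{"dx":-0.06,"dy":0.076,"dz":0,"twist":0},{"dx":-0.09,"dy":0.114,"dz":0,"twist":0},{"dx":-0.12,"dy":0.15,"dz":0,"twist":0},{"dx":-0.15,"dy":0.19,"dz":0,"twist":0}])

```text
t: 8.6
eef_pos: [513.4, -241.7, 196.0]
tcp_rot: [3.141, -0.0, 0.572]
ft_force: [0.9, 0.5, -0.1]
opening: 0.633
```

```bash
python3 - <<'E'
from h import *
snap("e");s=state();print(s["t"],s["eef_pos"],s["ft_force"])
b=cv2.imread("pics/e_top.png")[125:275,205:375]
cv2.imwrite("pics/e.png",cv2.resize(b,None,fx=4,fy=4,interpolation=cv2.INTER_CUBIC))
E
```

```text
8.7 [ 513.4453757  -245.06710295  195.63385772] [ 1.17157182  0.16722978 -0.12537422]
```

View pics/e.png

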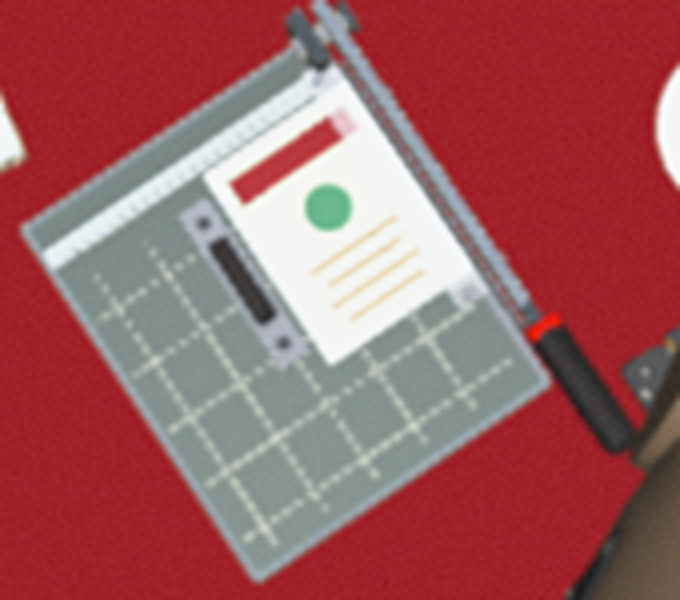

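```bash
python3 - <<'E'
from h import *
b=np.load("e_top.npz")["im"].astype(np.float32)[...,2]
a=np.load("a_top.npz")["im"].astype(np.float32)[...,2]
ys=np.arange(-10,38,1.)
for nm,xs in (("lo",np.arange(-34,-27,1)),("lo2",np.arange(-13,-8,1)),("hi2",np.arange(64,70,1)),("hi",np.arange(83,90,1))):
    print(nm);print(profile(b,xs,ys,42).mean(0).round(0).astype(int).tolist())
    print(profile(a,xs,ys,35).mean(0).round(0).astype(int)[:20].tolist())
    print(profile(b,xs,ys,35).mean(0).round(0).astype(int)[:20].tolist())
E
```

```text
lo
[243, 244, 244, 244, 245, 245, 245, 242, 236, 225, 211, 195, 180, 169, 165, 168, 175, 182, 188, 192, 194, 193, 192, 190, 190, 189, 188, 187, 187, 186, 186, 187, 187, 188, 190, 191, 191, 189, 185, 180, 175, 169, 164, 159, 155, 151, 148, 147]
[238, 238, 239, 240, 240, 240, 239, 235, 226, 213, 196, 178, 163, 151, 144, 140, 138, 138, 139, 141]
[243, 244, 244, 244, 245, 245, 244, 242, 234, 223, 208, 191, 177, 166, 163, 167, 175, 182, 188, 192]
lo2
[243, 243, 244, 244, 245, 245, 245, 243, 237, 225, 207, 187, 168, 156, 153, 159, 169, 179, 186, 190, 193, 193, 193, 192, 193, 193, 193, 193, 193, 193, 193, 192, 192, 192, 191, 191, 191, 189, 183, 175, 167, 158, 150, 145, 142, 141, 141, 141]
[238, 238, 239, 240, 240, 241, 239, 236, 227, 213, 193, 173, 154, 141, 133, 129, 128, 128, 128, 129]
[243, 243, 244, 244, 245, 245, 245, 243, 236, 223, 205, 184, 166, 155, 153, 160, 170, 180, 187, 191]
hi2
[243, 243, 244, 244, 245, 245, 246, 244, 240, 230, 214, 193, 173, 161, 157, 161, 168, 175, 181, 185, 186, 185, 183, 179, 176, 173, 173, 172, 170, 168, 167, 167, 169, 173, 178, 185, 189, 190, 186, 180, 16
[... 208 characters left out ...]
, 159, 163, 170, 176, 180, 181]
hi
[219, 235, 243, 247, 248, 248, 248, 246, 240, 229, 210, 188, 167, 153, 151, 157, 167, 178, 187, 193, 196, 198, 198, 197, 194, 190, 186, 184, 183, 183, 185, 188, 191, 193, 195, 196, 196, 191, 185, 175, 165, 154, 145, 139, 136, 135, 135, 135]Traceback (most recent call last):
  File "<stdin>", line 7, in <module>
  File "h.py", line 37, in profile
    uv=np.array([proj("top",[*wor((x,y)),z]) for y in ys],np.float32)
                 ~~~~^^^^^^^^^^^^^^^^^^^^^^^
  File "h.py", line 8, in proj
    c=camera_info(name);p=np.array(c["mtx"])@(np.array(c["R"])@np.array(X,float)+np.array(c["t"]));return p[:2]/p[2]
ValueError: time passes only in moves, steps and waits
```

```bash
python3 - <<'E'
from h import *
s=state();print(s["eef_pos"])
plan([(571.8,76.6,196,32.8),(571.8,76.6,45.7,32.8)])
E
```

```text
[ 513.4453757  -245.06710295  195.63385772]
-> [571.8  76.6 196.   32.8] dx 0.2221 dy -0.2399 dz -0.0004 twist -0.29
-> [571.8  76.6  45.7  32.8] dx 0.0000 dy 0.0000 dz 0.1503 twist -0.00
```

Call:
carry_out(moves=[{"dx":0.033,"dy":-0.036,"dz":0,"twist":0},{"dx":0.066,"dy":-0.071,"dz":0,"twist":0},{"dx":0.1,"dy":-0.107,"dz":0,"twist":0},{"dx":0.133,"dy":-0.142,"dz":0,"twist":0},{"dx":0.166,"dy":-0.177,"dz":0,"twist":0}])

```text
t: 9.2
eef_pos: [557.6, 1.2, 195.9]
tcp_rot: [3.142, -0.0, 0.572]
ft_force: [0.3, -0.6, -0.4]
opening: 0.63
```

Call:
carry_out(moves=[{"dx":0.03,"dy":-0.033,"dz":0,"twist":0},{"dx":0.054,"dy":-0.058,"dz":0,"twist":0},{"dx":0.054,"dy":-0.058,"dz":0.03,"twist":0},{"dx":0.054,"dy":-0.058,"dz":0.065,"twist":0},{"dx":0.054,"dy":-0.058,"dz":0.09,"twist":0}])

```text
t: 9.7
eef_pos: [570.8, 77.7, 104.1]
tcp_rot: [-3.141, 0.001, 0.574]
ft_force: [-0.5, 0.1, -0.0]
opening: 0.631
```

Call:
carry_out(moves=[{"dx":0,"dy":0,"dz":0.02,"twist":0},{"dx":0,"dy":0,"dz":0.04,"twist":0},{"dx":0,"dy":0,"dz":0.055,"twist":0},{"dx":0,"dy":0,"dz":0.06,"twist":0},{"dx":0,"dy":0,"dz":0.06,"twist":0}])

```text
t: 10.2
eef_pos: [571.4, 77.0, 45.4]
tcp_rot: [-3.141, 0.001, 0.573]
ft_force: [0.9, -0.1, 0.2]
opening: 0.633
```

```bash
python3 - <<'E'
from h import *
s=state();print(s["t"],s["eef_pos"],loc(s["eef_pos"]),np.degrees(s["tcp_rot"]),s["ft_force"])
E
```

```text
10.2 [571.36707974  77.00352873  45.43022362] [27.9511273 16.7593845] [-1.79968890e+02  5.66141283e-02  3.28038926e+01] [ 0.92200129 -0.14205752  0.16546377]
```

Call:
carry_out(moves=[{"dx":0,"dy":0,"dz":0,"twist":0},{"dx":0,"dy":0,"dz":0,"twist":0},{"dx":0,"dy":0,"dz":0,"twist":0},{"dx":0,"dy":0,"dz":0,"twist":0},{"dx":0,"dy":0,"dz":0,"twist":0}], grip=0.0)

```text
t: 10.7
eef_pos: [571.8, 76.6, 46.1]
tcp_rot: [3.141, -0.0, 0.572]
ft_force: [-0.1, 0.5, 0.0]
opening: 0.267
```

Call:
carry_out(moves=[{"dx":0,"dy":0,"dz":0,"twist":0},{"dx":0,"dy":0,"dz":0,"twist":0},{"dx":0,"dy":0,"dz":0,"twist":0}])

```text
t: 11.0
eef_pos: [571.8, 76.6, 45.9]
tcp_rot: [3.141, -0.0, 0.572]
ft_force: [-0.7, 0.2, 2.0]
opening: 0.165
```

Call:
carry_out(moves=[{"dx":0,"dy":0.0015,"dz":0,"twist":0},{"dx":0,"dy":0.003,"dz":0,"twist":0},{"dx":0,"dy":0.0045,"dz":0,"twist":0},{"dx":0,"dy":0.0055,"dz":0,"twist":0},{"dx":0,"dy":0.006,"dz":0,"twist":0}])

```text
t: 11.5
eef_pos: [575.0, 71.6, 45.9]
tcp_rot: [-3.142, -0.0, 0.572]
ft_force: [-1.3, 3.9, 5.1]
opening: 0.167
```

Call:
carry_out(moves=[{"dx":0,"dy":0,"dz":0,"twist":0},{"dx":0,"dy":0,"dz":0,"twist":0}])

```text
t: 11.7
eef_pos: [575.0, 71.6, 45.9]
tcp_rot: [3.141, 0.0, 0.572]
ft_force: [-2.9, 3.2, 5.4]
opening: 0.169
```

```bash
python3 - <<'E'
from h import *
s=state();print(s["t"],s["eef_pos"],loc(s["eef_pos"]),np.degrees(s["tcp_rot"]),s["ft_force"],s["opening"])
E
```

```text
11.7 [574.99751321  71.56952531  45.86176053] [28.07050846 10.22530549] [1.79994258e+02 6.37261936e-04 3.27820670e+01] [-2.86478796  3.20293253  5.37749985] 0.1688095925501802
```

Call:
carry_out(moves=[{"dx":0,"dy":0,"dz":0,"twist":0},{"dx":0,"dy":0,"dz":0,"twist":0},{"dx":0,"dy":0,"dz":0,"twist":0},{"dx":0,"dy":0,"dz":0,"twist":0},{"dx":0,"dy":0,"dz":0,"twist":0}], grip=0.06)

```text
t: 12.2
eef_pos: [575.0, 71.5, 45.7]
tcp_rot: [3.141, 0.0, 0.572]
ft_force: [0.0, -0.5, 0.9]
opening: 0.532
```

Call:
carry_out(moves=[{"dx":0,"dy":0,"dz":-0.03,"twist":0},{"dx":0,"dy":0,"dz":-0.07,"twist":0},{"dx":0,"dy":0,"dz":-0.11,"twist":0},{"dx":-0.035,"dy":0.02,"dz":-0.135,"twist":0},{"dx":-0.07,"dy":0.045,"dz":-0.15,"twist":0}])

```text
t: 12.7
eef_pos: [540.4, -4.2, 197.9]
tcp_rot: [3.14, -0.002, 0.575]
ft_force: [0.5, -0.1, -0.3]
opening: 0.63
```

Call:
carry_out(moves=[{"dx":-0.03,"dy":0.038,"dz":0,"twist":0},{"dx":-0.06,"dy":0.076,"dz":0,"twist":0},{"dx":-0.09,"dy":0.114,"dz":0,"twist":0},{"dx":-0.12,"dy":0.14,"dz":0,"twist":0},{"dx":-0.15,"dy":0.165,"dz":0,"twist":0}])

```text
t: 13.2
eef_pos: [503.1, -225.9, 195.8]
tcp_rot: [3.141, 0.0, 0.572]
ft_force: [0.2, 0.2, 0.3]
opening: 0.631
```

```bash
python3 - <<'E'
from h import *
snap("f");s=state();print(s["t"],s["eef_pos"],s["ft_force"])
b=cv2.imread("pics/f_top.png")[125:275,205:375]
cv2.imwrite("pics/f.png",cv2.resize(b,None,fx=4,fy=4,interpolation=cv2.INTER_CUBIC))
b=np.load("f_top.npz")["im"].astype(np.float32)[...,2]
ys=np.arange(-10,36,1.5)
for xs in ((-12,-9),(64,68),(84,88)): print(profile(b,xs,ys,42).mean(0).round(0).astype(int).tolist())
E
```

```text
13.3 [ 502.62096048 -227.76274003  195.72403515] [ 0.07807395 -0.50575207  0.56785452]
[243, 243, 244, 244, 244, 240, 230, 218, 206, 196, 191, 189, 189, 189, 189, 188, 188, 190, 191, 190, 189, 183, 172, 158, 146, 140, 139, 140, 140, 140, 139]
[243, 243, 244, 244, 244, 240, 233, 217, 198, 183, 171, 161, 158, 156, 150, 147, 150, 159, 167, 180, 188, 187, 178, 163, 153, 151, 153, 148, 143, 141, 142]
[218, 238, 246, 247, 246, 241, 233, 219, 205, 197, 193, 192, 192, 191, 187, 185, 185, 189, 191, 194, 196, 190, 177, 160, 145, 137, 134, 134, 135, 136, 136]
```

View pics/f.png

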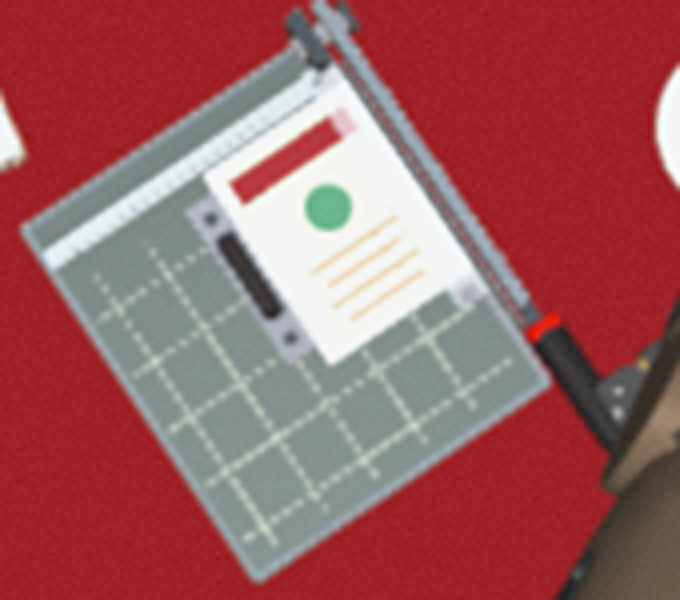

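Flush: no dip between bar and card, both edges agree within about 0.5 mm, and the card hasn't moved. Next, the knife grip.

```bash
python3 - <<'E'
from h import *
f=np.load("f_top.npz");P=cloud("top",np.load("a_top.npz")["d"]);v=cv2.cvtColor(np.load("a_top.npz")["im"],cv2.COLOR_RGB2HSV)[...,2]
m=(v<60)&(P[...,2]>60);m[:195]=0;m[245:]=0;m[:,:330]=0;m[:,372:]=0
q=P[m];L=np.array([loc(p) for p in q]);A=np.polyfit(L[:,0],q[:,2],1);print("grip slope(theta)",-A[0],"z at -165",np.polyval(A,-165),"y med",np.median(L[:,1]),L[:,0].min(),L[:,0].max(),q[:,2].min(),q[:,2].max())
s=state();w=wor((-189,-135));plan([(*w,150,32.8),(*w,74,32.8)])
E
```

```text
grip slope(theta) 0.04020206001381442 z at -165 105.56617739074586 y med -131.25277409039776 -209.32145150495586 -119.84269424959753 95.21444813857295 114.27060409663211
-> [ 470.8 -167.9  150.    32.8] dx 0.0054 dy -0.0676 dz 0.0457 twist -0.24
-> [ 470.8 -167.9   74.    32.8] dx 0.0000 dy 0.0000 dz 0.0760 twist -0.00
```

Call:
carry_out(moves=[{"dx":0.001,"dy":-0.033,"dz":0,"twist":0},{"dx":0.0027,"dy":-0.0662,"dz":0.01,"twist":0},{"dx":0.0027,"dy":-0.0662,"dz":0.045,"twist":0},{"dx":0.0027,"dy":-0.0662,"dz":0.06,"twist":0},{"dx":0.0027,"dy":-0.0662,"dz":0.06,"twist":0}])

```text
t: 13.8
eef_pos: [469.5, -165.9, 134.4]
tcp_rot: [-3.139, 0.002, 0.573]
ft_force: [-0.5, -0.1, 0.4]
opening: 0.627
```

```bash
python3 - <<'E'
from h import *
snap("g");s=state();print(s["t"],s["eef_pos"],loc(s["eef_pos"]),s["ft_force"])
a=cv2.imread("pics/g_side.png")[120:270,180:360]
cv2.imwrite("pics/g.png",cv2.resize(a,None,fx=3,fy=3))
E
```

```text
13.9 [ 470.48235333 -166.73021043  136.22320926] [-188.61925106 -133.84318799] [-0.00901292 -0.38503845  0.24099007]
```

View pics/g.png

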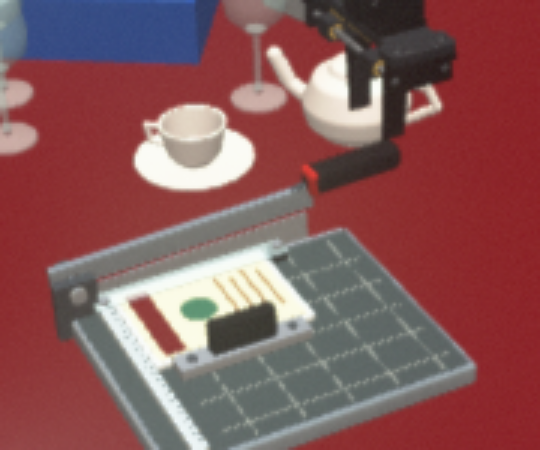

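Side view: the fingers straddle the grip's outer part and the bar lies flush on the card. I'll descend and grip.

Call:
carry_out(moves=[{"dx":0,"dy":0,"dz":0.025,"twist":0},{"dx":0,"dy":0,"dz":0.045,"twist":0},{"dx":0,"dy":0,"dz":0.058,"twist":0},{"dx":0,"dy":0,"dz":0.062,"twist":0},{"dx":0,"dy":0,"dz":0.062,"twist":0}])

```text
t: 14.4
eef_pos: [470.5, -167.1, 74.3]
tcp_rot: [3.141, -0.0, 0.572]
ft_force: [0.2, 0.4, 0.3]
opening: 0.631
```

Call:
carry_out(moves=[{"dx":0,"dy":0,"dz":0,"twist":0},{"dx":0,"dy":0,"dz":0,"twist":0},{"dx":0,"dy":0,"dz":0,"twist":0},{"dx":0,"dy":0,"dz":0,"twist":0},{"dx":0,"dy":0,"dz":0,"twist":0}], grip=0.0)

```text
t: 14.9
eef_pos: [469.7, -166.4, 73.9]
tcp_rot: [-3.14, 0.0, 0.572]
ft_force: [3.0, 10.6, -1.8]
opening: 0.27
```

Call:
carry_out(moves=[{"dx":0,"dy":0,"dz":0,"twist":0},{"dx":0,"dy":0,"dz":0,"twist":0}])

```text
t: 15.1
eef_pos: [469.7, -166.4, 73.7]
tcp_rot: [-3.14, 0.0, 0.572]
ft_force: [-2.1, 6.2, 0.9]
opening: 0.271
```

```bash
python3 - <<'E'
from h import *
s=state();print(s["t"],s["eef_pos"],loc(s["eef_pos"]),s["ft_force"],s["opening"])
p=lambda t:np.array([-329.0*np.cos(t)+22*np.sin(t),329*np.sin(t)+22*np.cos(t)])
for t in np.linspace(.04,.785,11): print(round(t,3),((p(t)-p(.04))*[1,-1]/1e3).round(4))
E
```

```text
15.1 [ 469.71859891 -166.38471437   73.71763876] [-189.07530774 -133.1398384 ] [-2.06646296  6.2221689   0.88675191] 0.27104752097384477
0.04 [ 0. -0.]
0.114 [ 0.0035 -0.0243]
0.189 [ 0.0088 -0.0483]
0.263 [ 0.0159 -0.0718]
0.338 [ 0.0248 -0.0947]
0.412 [ 0.0353 -0.1169]
0.487 [ 0.0474 -0.1383]
0.562 [ 0.0611 -0.1587]
0.636 [ 0.0763 -0.178 ]
0.71 [ 0.0928 -0.1961]
0.785 [ 0.1107 -0.213 ]
```

Call:
carry_out(moves=[{"dx":0.0015,"dy":-0.0008,"dz":-0.012,"twist":0},{"dx":0.0035,"dy":-0.0008,"dz":-0.024,"twist":0},{"dx":0.006,"dy":-0.0008,"dz":-0.036,"twist":0},{"dx":0.0088,"dy":-0.0008,"dz":-0.048,"twist":0},{"dx":0.0088,"dy":-0.0008,"dz":-0.048,"twist":0}])

```text
t: 15.6
eef_pos: [477.7, -161.3, 123.5]
tcp_rot: [3.14, -0.001, 0.572]
ft_force: [1.1, 2.6, -0.7]
opening: 0.273
```

Call:
carry_out(moves=[{"dx":0.0071,"dy":0,"dz":-0.0235,"twist":0},{"dx":0.016,"dy":0,"dz":-0.0464,"twist":0},{"dx":0.0265,"dy":0,"dz":-0.0686,"twist":0},{"dx":0.0386,"dy":0,"dz":-0.09,"twist":0},{"dx":0.0386,"dy":0,"dz":-0.09,"twist":0}])

```text
t: 16.1
eef_pos: [510.6, -140.1, 214.2]
tcp_rot: [3.139, -0.002, 0.573]
ft_force: [-1.8, -0.9, 3.2]
opening: 0.274
```

Call:
carry_out(moves=[{"dx":0.0137,"dy":0,"dz":-0.0204,"twist":0},{"dx":0.0289,"dy":0,"dz":-0.0397,"twist":0},{"dx":0.0454,"dy":0,"dz":-0.0578,"twist":0},{"dx":0.0633,"dy":0,"dz":-0.0747,"twist":0},{"dx":0.0633,"dy":0,"dz":-0.0747,"twist":0}])

```text
t: 16.6
eef_pos: [564.0, -105.8, 287.7]
tcp_rot: [3.14, -0.001, 0.573]
ft_force: [-0.7, -2.0, 4.9]
opening: 0.273
```

Call:
carry_out(moves=[{"dx":0,"dy":0,"dz":0,"twist":0},{"dx":0,"dy":0,"dz":0,"twist":0}])

```text
t: 16.8
eef_pos: [562.7, -106.6, 286.5]
tcp_rot: [3.141, -0.001, 0.572]
ft_force: [2.5, 0.3, 1.8]
opening: 0.272
```

```bash
python3 - <<'E'
from h import *
snap("i");s=state();e=s["eef_pos"];l=loc(e);x,z=140-l[0],e[2]+19-58
print(s["t"],e,l,s["ft_force"],s["opening"],"theta",np.arctan2(z,x)-np.arctan2(22,329),"r",np.hypot(x,z),np.hypot(329,22))
P=cloud("side",np.load("i_side.npz")["d"])
a=cv2.imread("pics/i_side.png")[60:270,150:400]
cv2.imwrite("pics/i.png",cv2.resize(a,None,fx=2.4,fy=2.4))
E
```

```text
16.9 [ 562.64866741 -106.62944278  286.45287508] [ -78.59144605 -133.05970307] [1.55843962 0.43338351 2.40215672] 0.2721891902039795 theta 0.7804777852701781 r 330.17441704580364 329.73474187595093
```

View pics/i.png

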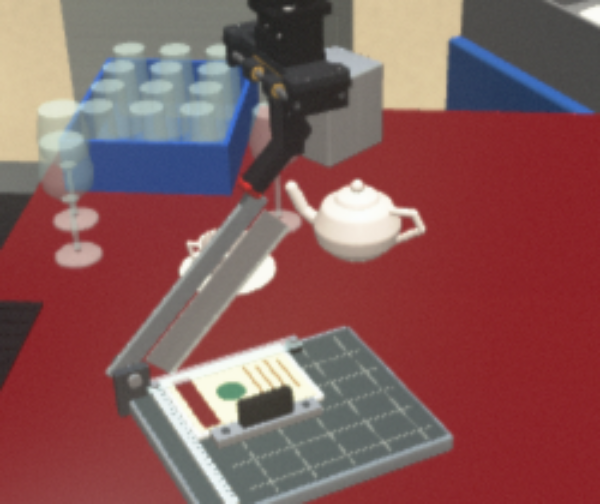

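The knife is at about 0.78 rad by kinematics, and the bar and card look undisturbed. I'll release and retreat.

Call:
carry_out(moves=[{"dx":0,"dy":0,"dz":0,"twist":0},{"dx":0,"dy":0,"dz":0,"twist":0},{"dx":0,"dy":0,"dz":0,"twist":0},{"dx":0,"dy":0,"dz":0,"twist":0},{"dx":0,"dy":0,"dz":0,"twist":0}], grip=0.07)

```text
t: 17.4
eef_pos: [562.7, -106.3, 286.4]
tcp_rot: [-3.142, 0.0, 0.572]
ft_force: [0.3, 0.2, 0.7]
opening: 0.639
```

Call:
carry_out(moves=[{"dx":0,"dy":0,"dz":-0.02,"twist":0},{"dx":0,"dy":0,"dz":-0.05,"twist":0},{"dx":0,"dy":0,"dz":-0.085,"twist":0},{"dx":-0.02,"dy":0,"dz":-0.11,"twist":0},{"dx":-0.06,"dy":0,"dz":-0.11,"twist":0}])

```text
t: 17.9
eef_pos: [513.4, -138.7, 399.2]
tcp_rot: [3.138, -0.003, 0.574]
ft_force: [0.3, -0.9, -1.2]
opening: 0.736
```

Call:
carry_out(moves=[{"dx":-0.03,"dy":0.03,"dz":0,"twist":0},{"dx":-0.06,"dy":0.06,"dz":0,"twist":0},{"dx":-0.09,"dy":0.09,"dz":0,"twist":0},{"dx":-0.1,"dy":0.12,"dz":0,"twist":0},{"dx":-0.1,"dy":0.14,"dz":0,"twist":0}])

```text
t: 18.4
eef_pos: [503.5, -313.1, 396.5]
tcp_rot: [3.141, 0.0, 0.57]
ft_force: [-0.4, 0.8, 0.7]
opening: 0.733
```

```bash
python3 - <<'E'
from h import *
snap("j");s=state();print(s["t"],s["eef_pos"],s["ft_force"])
f=np.load("j_side.npz");P=cloud("side",f["d"]);v=cv2.cvtColor(f["im"],cv2.COLOR_RGB2HSV)[...,2]
L=np.einsum("ji,...j->...i",Rt,P[...,:2]-TC)
m=(abs(L[...,1]+134)<22)&(L[...,0]>-130)&(L[...,0]<0)&(P[...,2]>225)&(P[...,2]<350)&(v<70)
x,z=140-L[m][:,0],P[m][:,2]-58;print(m.sum(),"theta",np.median(np.arctan2(z,x)-np.arctan2(22,305)))
b=np.load("j_top.npz")["im"].astype(np.float32)[...,2]
ys=np.arange(-10,36,1.5)
for xs in ((-12,-9),(84,88)): print(profile(b,xs,ys,42).mean(0).round(0).astype(int).tolist())
c=np.vstack([cv2.imread("pics/j_top.png")[110:280,180:460],cv2.imread("pics/j_side.png")[70:260,130:410]])
cv2.imwrite("pics/j.png",cv2.resize(c,None,fx=1.6,fy=1.6))
E
```

```text
18.5 [ 504.39447192 -312.60405889  395.4990568 ] [-0.42976484  0.57099118 -0.51417826]
350 theta 0.7909732156653544
[243, 243, 244, 244, 244, 239, 229, 216, 204, 195, 191, 190, 189, 188, 189, 187, 188, 191, 191, 190, 187, 180, 170, 157, 145, 140, 139, 140, 140, 139, 138]
[217, 238, 246, 247, 246, 241, 233, 218, 205, 196, 192, 190, 190, 188, 185, 184, 185, 188, 191, 193, 194, 188, 177, 159, 144, 137, 133, 133, 134, 134, 135]
```

View pics/j.png

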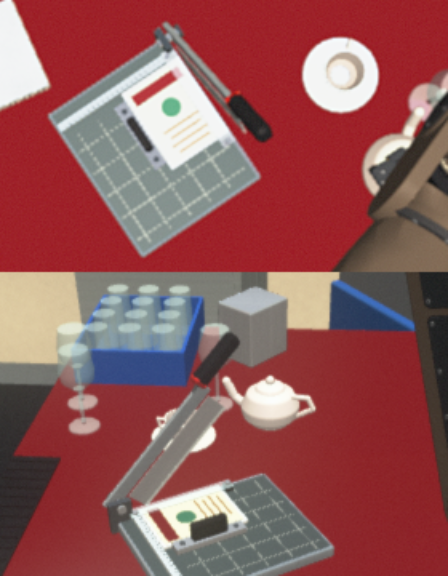

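The knife stands at 0.79 rad, the bar profile hasn't changed (flush), and the robot is clear.

```bash
python3 -c "
from cell import *
print(job_done())"
```

```text
the job is handed in; nothing more can be done
None
```

The trimmer is set up and handed in at about 18.5 s on the robot's clock. I took the smaller bar, laid it on the bed and slid it about 6 mm against the card's free long edge. Then I raised the knife arm by its grip and released it.

**Last checks:**
- **Bar:** the top-view brightness profile shows no gap between bar and card at two places along the bar. The two edges agree within about 0.5 mm, and the profile was the same before and after raising the knife. The gap was not measured more finely than that.
- **Card:** no shift visible, within about half a millimetre; it may have been nudged by that much.
- **Knife arm:** about 0.79 rad from the side camera's depth image after release. The gripper position gave 0.78 rad just before release.
- **Forces and other things:** the highest wrist force read was about 11 N, while gripping the knife. The other things on the counter that were in view stood undisturbed, and the robot was touching nothing at hand-in.

**Disagreement:** after the first placing, the camera put the bar about 1.8 mm further from the card than the arm's own position did. I relied on the bar-to-card gap within a single picture instead. Two early calls went wrong: one move was refused for missing keys, and a script stopped because it was sent in the same batch as that move. Neither moved the arm. A later measuring script also stopped partway, with the same error.

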